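# Slide a glued pressboard block onto the narrow drying rail and weight it

### The job

Slide the freshly glued pressboard block across the gluing plate, without lifting it, onto the narrow drying rail, so that it rests on the rail alone: centred across the rail to about 5 mm, square to it and clear of the plate. When it lies there, set the steel bar weight (not the round one) upright on the middle of the block, lengthwise over the rail, and let go. Leave everything else where it is.

Things in the scene. Friction and masses are not known exactly. Their poses are not given: they have to be found in the camera images.
- stand: fixed gluing stand on a plywood base board (210 x 280 mm in x, y, 12 mm thick, its centre 55 mm to +y of the origin). Origin on the table under the centre of the gluing plate. The plate is flat steel, 200 mm (x) by 140 mm (y), its top 60 mm above the table. Beyond the plate's +y edge, across an open 34 mm gap, the drying rail runs parallel to x. Its position and yaw vary
- plate (a point): centre of the gluing plate's top face; axes as stand
- rail (a point): centre of the drying rail's top face, 121 mm to +y of the plate's centre; axes as stand. The rail is a bare wooden bar 200 mm long (x), 34 mm wide (y), its top 58 mm above the table (2 mm lower than the plate); below 36 mm the space under it is open except for its two feet. A block centred on it stands 11 mm clear of the plate
- block: loose block of glued brown pressboard layers, a plain rectangular slab 90 mm (its x) by 80 mm (its y) by 30 mm high, about 0.26 kg; origin at the centre of its underside. It starts flat on the gluing plate, turned up to 0.3 rad against the plate, its x roughly along the stand's x. Slid square towards +y of the stand it bridges the gap without falling in
- bar_weight: loose dark steel bar weight, about 0.65 kg: a foot 100 mm long (its x), 34 mm wide (y), 22 mm high, and on top of it, along the middle, an upright flat grip lug 60 mm long (x), 12 mm thick (y), from 22 to 58 mm above the underside. Origin at the centre of the underside. It stands upright on the table, at any yaw of up to 0.8 rad either way, to the left or right of the stand
- round_weight: loose round steel weight with a knob, 60 mm across, 60 mm high, on the other side of the stand from the bar weight; a bystander
- strips: four pressboard strips in a pile 22 x 110 x 16 mm (x, y, z), lying along y on the plate near its +x edge, centre 86 mm to +x of the plate's centre; a bystander
- tub: closed white glue tub with a red lid, 110 mm across, 107 mm high; a bystander
- spacers: square pile of pressboard spacers, 70 x 70 x 108 mm; a bystander
- bundle: bundle of pressboard sticks, 160 x 60 x 30 mm; a bystander
- brush: glue brush lying at the far side; a bystander
- mallet: hammer lying at the far side; a bystander
There are look-alikes about, which are no part of the job. Leave any green look-alike of the block alone.

How it is judged:
By the outcome, as a careful person would: the job done as asked, in the order asked, and still so for the second after the job is handed in, with the robot touching nothing.
It also fails if it takes over 61 s, if anything falls off the work surface, if the arm or the gripper's body presses on something with over 40 N, if the wrist force passes 120 N, or if a joint passes its speed limit or range.

### The arm

A 6-joint arm with a two-finger parallel gripper is mounted at the origin on the work surface. World frame = base frame: x ahead of the robot, y to its left, z up, the work surface at z = 0. Lengths are in m, angles in rad, forces in N, time in s.
With the tool pointing down it reaches from about 0.35 to 0.975 m from the base axis. Payload 4.9 kg.
Tool frame: the origin (TCP) lies at the very end of the fingers, on their centre line; the grasp point (between the pads) lies 19 mm behind it (ctrl.tcp_to_grasp is the z of the grasp point in the tool frame, in m); z points along the fingers, y is the line along which they close (so a half turn about z gives the same grasp; the last joint's range is limited). The gripper opens to 85 mm and grips with 20 to 120 N. Pads are 22 mm wide; open, the fingers measure 114 mm over their backs; the gripper's body (76 mm by 85 mm) begins 54 mm behind the grasp point. The pads swing forward as they close: fully open they stand 13 mm farther back than shut.
Start: joints at [-1.433, 0.053, 1.613, -0, 1.476, -0.119], TCP at [0.159, -0.604, 0.202] pointing down, gripper open.
Joint ranges: [-3.01, 3.01], [-1.01, 2.22], [0.06, 2.58], [-1.02, 4.17], [0.09, 2.62], [-3.14, 3.14]. Speed limits (rad/s): [2.57, 2.57, 3.14, 3.14, 3.14, 3.14].

### API

Orientations are given as a rotation vector (axis times angle).
In Python, from station import ctrl, eyes, job, nets gives the robot as it stands. The module is installed in compiled form; this text tells all that it offers.
- The arm moves only by the tool jog_arm, never from a script. Its argument "commands" is one flat list of numbers, 7 for each row, row after row: the shift along the tool's x, y, z each as a share of 0.06 m, from -1 to 1, then the turn, a rotation vector about the tool's x, y, z each as a share of 0.1 rad, from -1 to 1, then the finger opening in mm, from 0 to 85.4. In form: [x, y, z, ax, ay, az, grip, x, y, z, ax, ay, az, grip, ...]. A call has 1 to 20 rows; each row shifts and turns the commanded pose from where the row before left it, along the tool's axes as they then stand; what a row does not reach is not made up. A row lasts 1/8 s, in which the tool goes at most 62.5 mm and 10.7 degrees, less where a joint would pass 70% of its speed; a pose out of reach is approached as far as the arm can. A call with a number of a shift or a turn outside -1 to 1 is refused whole. A call with a gripper value outside its range is refused whole. The fingers move at their own pace and stop on an object; "newtons" is the grip in N (left out, the last holds). Time passes only in rows, so rows that do not move let the fingers close. It gives the time, the measured TCP pose, the force, the opening and the grip force at its end, in the units of the state.
- ctrl.get_obs(): the state, without advancing time (a new reading comes with each control period).
- eyes.get_image(name): name is "scene" or "top" or "wrist"; returns a dict with "image" (420x560x3 uint8, red, green, blue), "z_map" (420x560 float32, m along the optical axis (not along the pixel's ray), 0 where there is no reading), "K" (3x3 intrinsics, pixels), "cam_to_world" (4x4, takes a point from camera to world coordinates). Camera axes: x right, y up, looking along -z (the intrinsics and any distortion apply to the point x, -y, -z); pixel columns grow to the right and rows downward; lengths in m; the calibration is good to about 2 mm. A picture is of the moment at which its call begins.
- job.finish_job(): hands the job in; it is judged then, once.
Trained networks look in the newest picture that a camera, given by its name, has taken for a name from the list of things; names that differ only in an ending like _2 or _b are one class to them, and where a whole thing is asked for, a point or a joint stands for the part that bears it (a point fixed in the world has none). Each returns a list of dicts, best first, with "p" (0 to 1); they miss things now and then, are a little off and sometimes report something else, mostly with a low value. They report only what shows in the picture. A call takes as long as a camera call. They do not tell look-alikes from the thing itself.
- nets.silhouettes(camera, name): "mask" (420x560 bool, what is visible of it) and "bbox" ([left, top, right, bottom] in pixels, round what is visible of it).
The state is a dict: "t": time; "q": joint angles; "dq": joint speeds; "effort": joint torques, N m; "tool_pos": TCP position; "tool_rot": TCP orientation; "contact_force": force on the tool from outside, world axes, zero at the start; "wrist_torque": the same for the moment, N m; "opening": finger opening in m; "grip_force": force on a finger pad.
Only numpy, scipy, OpenCV 4.12 (cv2) and the standard library are available. Lean on these libraries where they do the work, as an engineer would, in place of code of your own. Each camera call takes 0.05 s, during which the arm holds its last target. There are 200 camera calls.

## Working session

There is one attempt and no reset: what is moved stays moved. The work goes in short steps, Python scripts to look and compute and a tool call to move; the robot and the scene stay as the last step left them, time stands still between calls to the robot, and variables do not carry over. Pictures are saved under pics/ and viewed, at most 10 in all, crops included, and the job is handed in when it is done.

Besides the shell and the picture viewer there is one more tool, called after ">>>" by a JSON object that holds its "api" and its "payload", one argument or row to a line. jog_arm: Moves the arm, as the interface text tells. Shift numbers are shares of 0.06 m and turn numbers shares of 0.1 rad, none past 1 either way. Its arguments: {"type":"object","properties":{"commands":{"type":"array","items":{"type":"number"}},"newtons":{"type":"number"}},"required":["commands"]}

```bash
mkdir -p pics; cat > h.py <<'E'
import numpy as np, cv2
from station import ctrl, eyes, job, nets
from scipy.spatial.transform import Rotation as R
def cloud(d):
    z=d["z_map"]; h,w=z.shape; v,u=np.mgrid[:h,:w]; K=d["K"]
    x=(u-K[0,2])/K[0,0]*z; y=(v-K[1,2])/K[1,1]*z
    P=np.stack([x,-y,-z,np.ones_like(z)],-1)@d["cam_to_world"].T
    P=P[...,:3]; P[z==0]=np.nan
    return P
def save(d,n): cv2.imwrite("pics/"+n,d["image"][...,::-1])
E
python3 - <<'E'
from h import *
o=ctrl.get_obs(); print(o, ctrl.tcp_to_grasp)
for c in ["top","scene"]:
    d=eyes.get_image(c); save(d,c+"0.png"); P=cloud(d); np.save(c+"P.npy",P)
    print(c,d["K"].tolist(),d["cam_to_world"].round(3).tolist())
    for n in ["stand","block","bar_weight","round_weight","strips"]:
        for r in nets.silhouettes(c,n)[:3]:
            q=P[r["mask"]]; print(n,round(r["p"],2),r["bbox"],np.nanmedian(q,0).round(3),np.nanmax(q[:,2]).round(3))
E
```

```text
{'t': 0.0, 'q': array([-1.43303066e+00,  5.33589286e-02,  1.61430339e+00, -2.75393636e-05,
        1.47601275e+00, -1.19009573e-01]), 'dq': array([ 9.51557829e-05, -1.13319743e-03, -5.25325588e-04,  2.74229920e-04,
        6.25994744e-04,  1.13045041e-03]), 'effort': array([ 1.43653018e-03, -3.93682086e+01, -3.70172024e+01,  1.14224904e-04,
        7.07826490e-03,  1.75081760e-05]), 'tool_pos': array([ 0.15861744, -0.60382195,  0.2008562 ]), 'tool_rot': array([-3.11367070e+00, -4.01971973e-01,  7.36852240e-05]), 'contact_force': array([-0.59823275, -0.58286734, -0.30901196]), 'wrist_torque': array([-0.00866352, -0.01265148, -0.01695892]), 'grip_force': 0.0, 'opening': 0.08515643014028398} -0.0187
top [[409.66801527585017, 0.0, 287.44958127424405], [0.0, 409.66801527585017, 210.15508808724366], [0.0, 0.0, 1.0]] [[-0.064, 0.975, -0.214, 0.316], [-0.998, -0.062, 0.018, 0.037], [0.005, 0.215, 0.977, 1.213], [0.0, 0.0, 0.0, 1.0]]
stand 0.79 [240.4, 187.9, 341.0, 265.1] [0.536 0.028 0.056] 0.093
block 0.9 [183.6, 208.5, 220.8, 246.5] [0.539 0.27  0.029] 0.037
block 0.67 [290.5, 210.8, 328.
[... 631 characters left out ...]
.416], [-0.012, 0.559, 0.829, 1.298], [0.0, 0.0, 0.0, 1.0]]
block 0.67 [252.9, 230.8, 291.5, 249.0] [ 0.614 -0.073  0.074] 0.081
block 0.6 [245.5, 194.3, 275.5, 222.2] [ 0.512 -0.041  0.089] 0.096
block 0.56 [189.2, 179.1, 218.9, 210.8] [ 0.323 -0.154  0.028] 0.04
bar_weight 0.78 [163.7, 240.5, 188.4, 269.9] [ 0.475 -0.335  0.023] 0.064
bar_weight 0.26 [250.2, 268.8, 323.0, 340.7] [ 0.793 -0.124  0.024] 0.035
round_weight 0.49 [318.6, 143.0, 340.3, 164.5] [0.424 0.297 0.032] 0.067
round_weight 0.2 [151.6, 280.5, 193.5, 325.9] [ 0.646 -0.404  0.105] 0.114
strips 0.67 [252.3, 229.2, 291.4, 244.5] [ 0.614 -0.07   0.075] 0.081
strips 0.31 [151.6, 277.0, 193.8, 323.8] [ 0.645 -0.404  0.105] 0.114
```

View pics/top0.png

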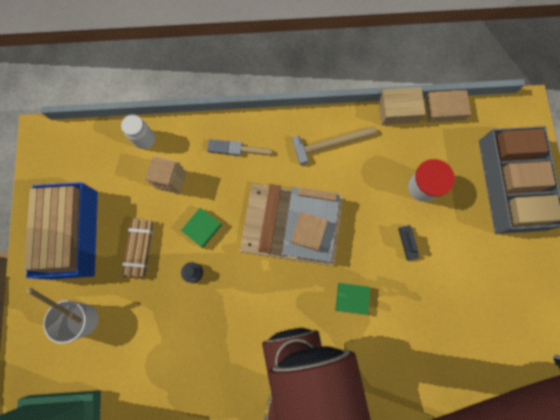

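```bash
cat >> h.py <<'E'
def rect(P,zl,zh,x0,x1,y0,y1):
    q=P.reshape(-1,3); m=(q[:,2]>zl)&(q[:,2]<zh)&(q[:,0]>x0)&(q[:,0]<x1)&(q[:,1]>y0)&(q[:,1]<y1)
    q=q[m]; r=cv2.minAreaRect((q[:,:2]*1000).astype(np.float32))
    return len(q),np.round(r[0],1),np.round(r[1],1),round(r[2],2),q[:,2].mean().round(4)
E
python3 - <<'E'
from h import *
P=np.load("topP.npy");S=np.load("sceneP.npy")
for n,P in (("top",P),("scene",S)):
    print(n,"block",rect(P,.083,.1,.42,.58,-.11,.03))
    print("strips",rect(P,.068,.083,.58,.68,-.15,0.0))
    print("rail",rect(P,.05,.066,.38,.68,.045,.12))
    print("plate",rect(P,.055,.068,.38,.68,-.15,.045))
    print("bar foot",rect(P,.014,.03,.38,.55,-.42,-.24))
    print("bar lug",rect(P,.05,.07,.38,.55,-.42,-.24))
    print("table",np.nanmedian(P[...,2][np.abs(P[...,2])<.02]))
E
```

```text
top block (921, array([500.6, -40. ]), array([79.7, 90.7]), 68.11, np.float64(0.0897))
strips (302, array([608.5, -71.8]), array([109.1,  23.5]), 76.79, np.float64(0.0753))
rail (751, array([550.8,  68.6]), array([ 34.1, 200.3]), 77.81, np.float64(0.0578))
plate (2152, array([529.6, -26.6]), array([187. , 199.4]), 77.61, np.float64(0.0601))
bar foot (271, array([ 458.2, -334.6]), array([99.5, 34.5]), 8.36, np.float64(0.0217))
bar lug (104, array([ 457.8, -334.1]), array([59.3, 12.8]), 8.18, np.float64(0.0574))
table 8.969378113321547e-05
scene block (631, array([504.4, -38.5]), array([79.3, 96.1]), 68.16, np.float64(0.0894))
strips (272, array([611.8, -70.5]), array([109.7,  26.4]), 76.4, np.float64(0.0752))
rail (553, array([554.2,  70.3]), array([ 36.3, 202.8]), 78.44, np.float64(0.0579))
plate (1429, array([532.7, -26.8]), array([184.7, 204. ]), 78.52, np.float64(0.06))
bar foot (225, array([ 462.4, -333.5]), array([100.5,  35. ]), 8.25, np.float64(0.0215))
bar lug (77, array([ 462.3, -333.1]), array([59.6, 12.1]), 7.39, np.float64(0.0568))
table -0.00023471039508426994
```

The top view shows:
- The block is at px (309,231) on the plate, and the rail is at (270,217).
- The bar weight is at (408,243).
- The round weight is at (191,272), and the green look-alikes are at (201,227) and (353,298).

Both cameras confirm the sizes and heights. They differ by about 4 mm in x, so I'll use the mean. The plan is to push the block square with two spread fingers, starting by turning the tool.

>>> {"api": "jog_arm", "payload": {
  "commands": [0,0,0,0,0,-1,50,0,0,0,0,0,-1,50,0,0,0,0,0,-1,50,0,0,0,0,0,-1,50,0,0,0,0,0,-1,50,0,0,0,0,0,-1,50,0,0,0,0,0,-1,50,0,0,0,0,0,-1,50,0,0,0,0,0,-1,50,0,0,0,0,0,-1,50,0,0,0,0,0,-1,50,0,0,0,0,0,0,50]
}}

```text
t: 2.1
tool_pos: [0.1587, -0.6045, 0.2021]
tool_rot: [-2.447, -1.97, -0.0]
contact_force: [0.3, -1.0, -0.3]
opening: 0.05
grip_force: 0.0
```

```bash
cat >> h.py <<'E'
YAW=np.radians(-12.1); ex=np.array([np.cos(YAW),np.sin(YAW)]); ey=np.array([-ex[1],ex[0]])
RAIL=np.array([.5525,.0694]); PL=RAIL-.121*ey
def st(x,y): return PL+x*ex+y*ey          # stand -> world
def ins(p): d=np.asarray(p)[:2]-PL; return np.array([d@ex,d@ey])
def delta(xy,z,yawdeg):
    o=ctrl.get_obs(); r=R.from_rotvec(o["tool_rot"]); M=r.as_matrix()
    # target: tool x at yawdeg, z down
    c,s=np.cos(np.radians(yawdeg)),np.sin(np.radians(yawdeg))
    T=np.array([[c,s,0],[s,-c,0],[0,0,-1]])
    d=np.array([*xy,z])-o["tool_pos"]
    print("t",o["t"],"pos",o["tool_pos"].round(4),"stand",ins(o["tool_pos"]).round(4),"F",o["contact_force"].round(1),"q",o["q"].round(2))
    print("turn units",(R.from_matrix(M.T@T).as_rotvec()/.1).round(3),"| shift units now",(M.T@d/.06).round(2),"| after turn",(T.T@d/.06).round(2))
E
python3 -c "
from h import *
delta(st(-.026,-.066),.2,77.9)"
```

```text
t 2.1 pos [ 0.1587 -0.6045  0.2021] stand [-0.2438 -0.6205] F [ 0.3 -1.  -0.3] q [-1.43  0.05  1.61  0.    1.48 -1.22]
turn units [-0.   -0.   -0.04] | shift units now [9.26 3.59 0.04] | after turn [9.24 3.63 0.03]
```

>>> {"api": "jog_arm", "payload": {
  "commands": [0.77,0.3,0,0,0,-0.04,50,0.77,0.3,0,0,0,0,50,0.77,0.3,0,0,0,0,50,0.77,0.3,0,0,0,0,50,0.77,0.3,0,0,0,0,50,0.77,0.3,0,0,0,0,50,0.77,0.3,0,0,0,0,50,0.77,0.3,0,0,0,0,50,0.77,0.3,0,0,0,0,50,0.77,0.3,0,0,0,0,50,0.77,0.3,0,0,0,0,50,0.77,0.3,0,0,0,0,50,0,0,0,0,0,0,50,0,0,0,0,0,0,50]
}}

```text
t: 3.85
tool_pos: [0.4856, -0.1075, 0.2021]
tool_rot: [2.442, 1.976, -0.001]
contact_force: [0.2, -0.3, 0.4]
opening: 0.0497
grip_force: 0.0
```

```bash
python3 -c "
from h import *
delta(st(-.026,-.066),.073,77.9)
d=eyes.get_image('wrist'); save(d,'w1.png'); P=cloud(d)
print('block',rect(P,.084,.1,.42,.58,-.11,.03)); print('plate',rect(P,.055,.067,.38,.68,-.15,.045)); print('rail',rect(P,.05,.066,.38,.68,.045,.12))
print('strips',rect(P,.068,.083,.58,.68,-.15,0.0))"
```

```text
t 3.85 pos [ 0.4856 -0.1075  0.2021] stand [-0.0283 -0.066 ] F [ 0.2 -0.3  0.4] q [-0.37 -0.26  1.9  -0.    1.5  -0.16]
turn units [-0.002  0.005  0.007] | shift units now [0.   0.04 2.15] | after turn [0.   0.04 2.15]
block (9556, array([501.6, -38.3]), array([79.5, 89.6]), 67.72, np.float64(0.0897))
plate (18647, array([530.1, -29.6]), array([176.8, 201.1]), 78.02, np.float64(0.0599))
rail (1145, array([526.2,  59.9]), array([  4. , 153.6]), 77.81, np.float64(0.0561))
strips (3166, array([609. , -70.3]), array([109.4,  22.7]), 76.86, np.float64(0.0752))
```

View pics/w1.png

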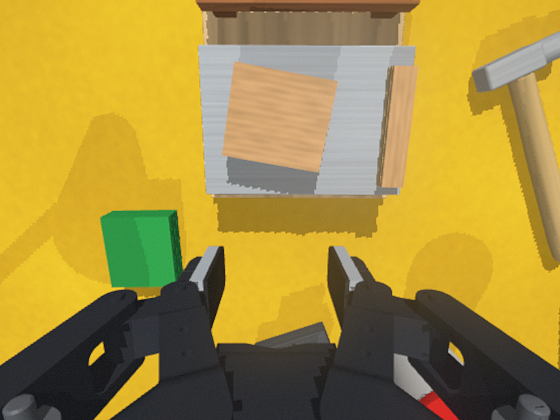

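The wrist view shows the block skewed on the plate around px (280,115), with both fingers at its -y side and room to lower them. Next I lower the tool and start pushing.

>>> {"api": "jog_arm", "payload": {
  "commands": [0,0,0.75,0,0,0,50,0,0,0.75,0,0,0,50,0,0,0.5,0,0,0,50,0,0,0.25,0,0,0,50,0,0,0,0,0,0,50,0.1,0,0,0,0,0,50,0.1,0,0,0,0,0,50,0.1,0,0,0,0,0,50,0.1,0,0,0,0,0,50,0.1,0,0,0,0,0,50,0.1,0,0,0,0,0,50,0.1,0,0,0,0,0,50,0.1,0,0,0,0,0,50,0,0,0,0,0,0,50]
}}

```text
t: 5.65
tool_pos: [0.4958, -0.0601, 0.0671]
tool_rot: [-2.441, -1.977, 0.0]
contact_force: [0.5, -0.1, -0.2]
opening: 0.0499
grip_force: 0.0
```

```bash
python3 -c "
from h import *
delta(st(-.026,.055),.067,77.9)
d=eyes.get_image('wrist'); save(d,'w2.png'); P=cloud(d)
r=rect(P,.084,.1,.42,.65,-.11,.12); print('block',r,ins(r[1]/1000)); print('plate',rect(P,.055,.067,.38,.68,-.15,.045))
d=eyes.get_image('top'); P=cloud(d)
r=rect(P,.084,.1,.42,.65,-.11,.12); print('block',r)"
```

```text
t 5.65 pos [ 0.4958 -0.0601  0.0671] stand [-0.0283 -0.0175] F [ 0.5 -0.1 -0.2] q [-0.27 -0.13  2.02 -0.    1.25 -0.06]
turn units [-0.001  0.     0.019] | shift units now [1.21 0.04 0.  ] | after turn [1.21 0.04 0.  ]
block (25365, array([502. , -38.3]), array([80.2, 89.9]), 67.9, np.float64(0.0897)) [-0.02680213  0.00510701]
plate (39919, array([530.8, -28.6]), array([179.3, 201.9]), 78.5, np.float64(0.0598))
block (175, array([499.5, -15.5]), array([82.8, 57. ]), 3.26, np.float64(0.0897))
```

View pics/w2.png

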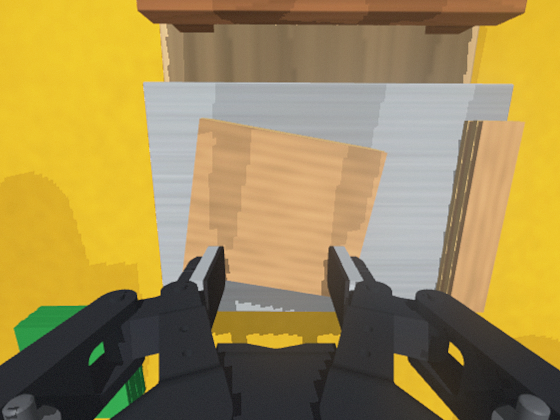

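```bash
python3 -c "
from h import *
d=eyes.get_image('wrist'); P=cloud(d); print(d['cam_to_world'].round(3).tolist())
for u,v in [(218,250),(222,255),(215,275),(335,250),(345,255),(340,275),(270,290),(322,294),(250,130),(330,320),(215,305)]:
    p=P[v,u]; print(u,v,d['image'][v,u],p.round(4),ins(p).round(4))
print(nets.silhouettes('wrist','block')[0]['bbox'])
d=eyes.get_image('scene'); save(d,'s2.png'); cv2.imwrite('pics/s2.png',cv2.resize(d['image'][140:290,180:380,::-1],(800,600)))"
```

```text
[[0.978, 0.201, 0.055, 0.51], [-0.208, 0.945, 0.253, 0.005], [-0.001, -0.259, 0.966, 0.239], [0.0, 0.0, 0.0, 1.0]]
218 250 [48 43 44] [ 0.4728 -0.0431  0.1081] [-0.0543 -0.0057]
222 255 [40 36 32] [ 0.4727 -0.0476  0.1035] [-0.0535 -0.0101]
215 275 [39 38 34] [ 0.4728 -0.0484  0.1222] [-0.0533 -0.0109]
335 250 [133 132 133] [ 0.5244 -0.0545  0.1071] [-0.0015 -0.006 ]
345 255 [167 170 172] [ 0.5275 -0.0548  0.1134] [ 0.0016 -0.0057]
340 275 [64 57 49] [ 0.5224 -0.0563  0.1271] [-0.0031 -0.0082]
270 290 [125 125 122] [ 0.4844 -0.0951  0.0583] [-0.0321 -0.0541]
322 294 [137 114  87] [ 0.5155 -0.0859  0.0896] [-0.0036 -0.0386]
250 130 [193 152 105] [0.4973 0.0049 0.0894] [-0.0404  0.0464]
330 320 [153 123  32] [ 0.5214 -0.1665  0.0006] [ 0.019  -0.1162]
215 305 [37 31 32] [ 0.4699 -0.0606  0.1243] [-0.0535 -0.0234]
[11.0, 306.0, 144.5, 420.0]
```

View pics/s2.png

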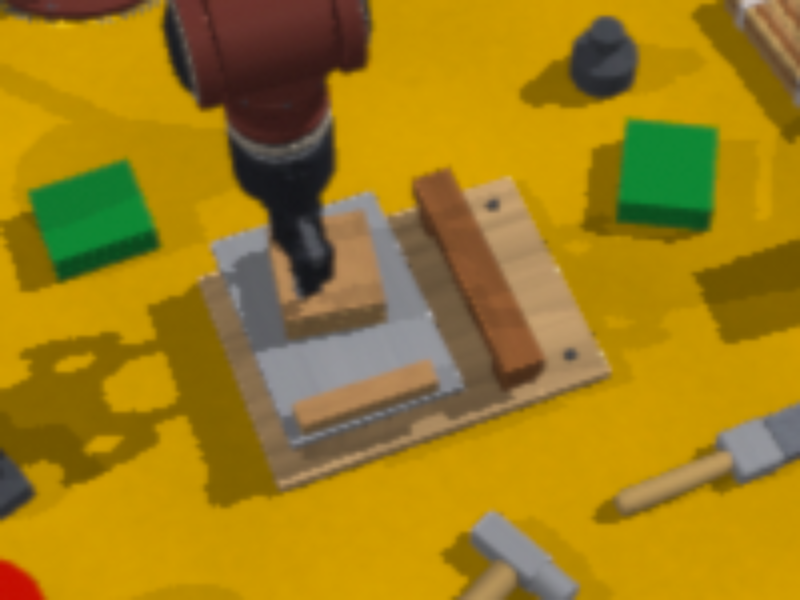

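Fingers appear to hover over the block (crop px ~(310,270)): no force, block unmoved. I'll measure the actual tip height.

```bash
python3 -c "
from h import *
d=eyes.get_image('wrist'); P=cloud(d); np.save('w.npy',P)
for u in (205,212,218,222,332,338,345,350):
  print(u,[(v,*(P[v,u]*1000).round(0).astype(int)) for v in range(236,300,7)])
for c in ('scene','top'):
  P=cloud(eyes.get_image(c)); q=P.reshape(-1,3); s=(q[:,:2]-PL); a=np.stack([s@ex,s@ey],1)
  m=(a[:,0]>-.1)&(a[:,0]<.05)&(a[:,1]>-.06)&(a[:,1]<.03)&(q[:,2]>.093)&(q[:,2]<.16)
  i=np.argsort(q[m][:,2])[:8]; print(c,np.c_[a[m][i],q[m][i][:,2:]].round(3).tolist())
print(ctrl.get_obs())
"
```

```text
205 [(236, np.int64(463), np.int64(-41), np.int64(90)), (243, np.int64(462), np.int64(-45), np.int64(90)), (250, np.int64(461), np.int64(-49), np.int64(89)), (257, np.int64(468), np.int64(-43), np.int64(115)), (264, np.int64(470), np.int64(-43), np.int64(123)), (271, np.int64(472), np.int64(-43), np.int64(129)), (278, np.int64(473), np.int64(-43), np.int64(135)), (285, np.int64(473), np.int64(-45), np.int64(137)), (292, np.int64(472), np.int64(-48), np.int64(136)), (299, np.int64(471), np.int64(-50), np.int64(137))]
212 [(236, np.int64(467), np.int64(-42), np.int64(90)), (243, np.int64(466), np.int64(-46), np.int64(90)), (250, np.int64(470), np.int64(-43), np.int64(108)), (257, np.int64(471), np.int64(-43), np.int64(115)), (264, np.int64(473), np.int64(-43), np.int64(123)), (271, np.int64(473), np.int64(-45), np.int64(126)), (278, np.int64(473), np.int64(-47), np.int64(127)), (285, np.int64(472), np.int64(-50), np.int64(127)), (292, np.int64(472), np.int64(-52), np.int64(129)), (299, np.int64(471), np.int64(-55), np.int64(130))]
218 [(236, np.int64(470), np.int64(-42), np.int64(91)),
[... 3558 characters left out ...]
789559e-01, -1.26220523e-01,  2.02156804e+00,  6.97322130e-06,
        1.24619723e+00, -6.04936705e-02]), 'dq': array([-0.00070527,  0.00111987, -0.00022918, -0.0009608 , -0.00018623,
        0.00081065]), 'effort': array([ 1.18440134e-02, -2.83762157e+01, -3.39122808e+01,  1.87372834e-04,
        5.05403877e-04, -5.72029558e-05]), 'tool_pos': array([ 0.49573103, -0.06061086,  0.067117  ]), 'tool_rot': array([2.44229725e+00, 1.97599790e+00, 5.21536536e-05]), 'contact_force': array([0.23466273, 0.46370447, 0.14319241]), 'wrist_torque': array([ 0.05661285, -0.02758943, -0.00561257]), 'grip_force': 0.0, 'opening': 0.05026522613043728}<string>:5: RuntimeWarning: invalid value encountered in cast
```

Wrist depth puts the tips at about z 0.10 while the TCP reads 0.067, so the fingers end about 30 mm higher than I assumed. I'll back off and measure the tips with the fingers nearly closed and at 50 mm.

>>> {"api": "jog_arm", "payload": {
  "commands": [-0.4,0,0,0,0,0,12,-0.4,0,0,0,0,0,12,0,0,0,0,0,0,12,0,0,0,0,0,0,12,0,0,0,0,0,0,12,0,0,0,0,0,0,12]
}}

```text
t: 6.8
tool_pos: [0.4858, -0.1069, 0.0671]
tool_rot: [-2.441, -1.977, -0.0]
contact_force: [-0.3, -0.7, -0.7]
opening: 0.012
grip_force: 0.0
```

```bash
python3 -c "
from h import *
d=eyes.get_image('wrist'); P=cloud(d); save(d,'w3.png'); o=ctrl.get_obs(); print(o['tool_pos'],o['opening'])
M=R.from_rotvec(o['tool_rot']).as_matrix(); q=(P-o['tool_pos'])@M
m=(np.abs(q[...,0])<.03)&(np.abs(q[...,1])<.06)&(q[...,2]<0.004)&(q[...,2]>-.06)&(d['image'].max(-1)<110)
for a in range(-60,10,4):
  k=m&(q[...,2]*1000>=a)&(q[...,2]*1000<a+4); print(a,k.sum(),(np.percentile(q[k][:,:2],[2,98],axis=0)*1000).round().tolist() if k.sum() else '')
"
```

```text
[ 0.48580158 -0.10696026  0.06708944] 0.012262645387523259
-60 141 [[-9.0, -19.0], [13.0, 19.0]]
-56 213 [[-1.0, -19.0], [13.0, 19.0]]
-52 142 [[5.0, -19.0], [12.0, 19.0]]
-48 195 [[-7.0, -19.0], [12.0, 19.0]]
-44 136 [[8.0, -19.0], [13.0, 19.0]]
-40 104 [[-8.0, -19.0], [13.0, 19.0]]
-36 61 [[-7.0, -13.0], [13.0, 16.0]]
-32 3 [[9.0, -6.0], [11.0, -6.0]]
-28 0 
-24 0 
-20 0 
-16 0 
-12 0 
-8 0 
-4 0 
0 0 
4 0 
8 0
```

View pics/w3.png

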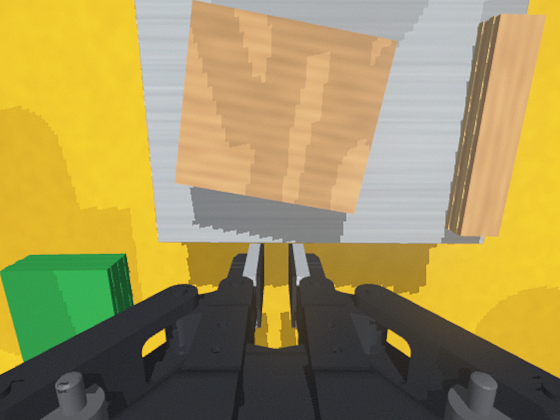

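The tips show at px row ~243, still about 32 mm short of the reported TCP. That means real tip z ≈ TCP z + 32 mm when nearly shut and about + 36 mm at 50 mm opening. I'll lower by that amount slowly and re-check.

>>> {"api": "jog_arm", "payload": {
  "commands": [0,0,0.1,0,0,0,50,0,0,0.1,0,0,0,50,0,0,0.1,0,0,0,50,0,0,0.1,0,0,0,50,0,0,0.1,0,0,0,50,0,0,0,0,0,0,50,0,0,0,0,0,0,50]
}}

```text
t: 7.72
tool_pos: [0.4859, -0.1074, 0.0372]
tool_rot: [2.442, 1.976, 0.0]
contact_force: [-0.3, -0.5, -0.8]
opening: 0.0501
grip_force: 0.0
```

```bash
cat >> h.py <<'E'
def tips():
    d=eyes.get_image('wrist'); P=cloud(d); o=ctrl.get_obs(); print(o['tool_pos'].round(4),o['opening'],o['contact_force'].round(1),'t',o['t'])
    M=R.from_rotvec(o['tool_rot']).as_matrix(); q=(P-o['tool_pos'])@M
    m=(np.abs(q[...,0])<.03)&(np.abs(q[...,1])<.06)&(q[...,2]<-.02)&(q[...,2]>-.06)&(d['image'].max(-1)<110)&(P[...,2]>.063)
    print('tip z percentiles',np.nanpercentile(P[m][:,2],[0.5,1,2,5]).round(4))
    return d,P
E
python3 -c "
from h import *
d,P=tips()
P=P[...,2]
print(P[250:300:6,218].round(3),P[250:300:6,342].round(3))"
```

```text
[ 0.486  -0.1075  0.0374] 0.04997511436219779 [-0.4  0.2  0.5] t 7.775
tip z percentiles [0.07   0.0707 0.0712 0.0727]
[0.078 0.084 0.084 0.084 0.086 0.086 0.087 0.088 0.088] [0.078 0.085 0.09  0.096 0.102 0.103 0.103 0.103 0.103]
```

Tips are now at about 0.071, below the block's top at 0.09. I'll push.

>>> {"api": "jog_arm", "payload": {
  "commands": [0.1,0,0,0,0,0,50,0.1,0,0,0,0,0,50,0.1,0,0,0,0,0,50,0.1,0,0,0,0,0,50,0.1,0,0,0,0,0,50,0.1,0,0,0,0,0,50,0.1,0,0,0,0,0,50,0.1,0,0,0,0,0,50,0.1,0,0,0,0,0,50,0,0,0,0,0,0,50]
}}

```text
t: 9.02
tool_pos: [0.4969, -0.0537, 0.0369]
tool_rot: [-2.441, -1.976, -0.001]
contact_force: [-0.6, -0.1, -0.1]
opening: 0.0498
grip_force: 0.0
```

```bash
cat >> h.py <<'E'
def blk():
    d=eyes.get_image('wrist'); P=cloud(d); d2=eyes.get_image('top'); P2=cloud(d2)
    for n,p in (('wrist',P),('top',P2)):
        r=rect(p,.082,.0925,.42,.65,-.11,.14); print(n,'block',r,ins(r[1]/1000).round(4))
E
python3 -c "
from h import *
delta(st(-.026,.055),.037,77.9)
blk(); tips()"
```

```text
t 9.025 pos [ 0.4969 -0.0537  0.0369] stand [-0.0286 -0.0111] F [-0.6 -0.1 -0.1] q [-0.26 -0.08  2.04  0.    1.19 -0.05]
turn units [-0.006 -0.01   0.017] | shift units now [ 1.1   0.05 -0.  ] | after turn [ 1.1   0.04 -0.  ]
wrist block (50295, array([499.6, -12.3]), array([101.9,  90.3]), 78.03, np.float64(0.0897)) [-0.0346  0.03  ]
top block (399, array([539.2, -17.9]), array([ 91.4, 178.6]), 71.93, np.float64(0.0893)) [0.0053 0.0329]
[ 0.4966 -0.0542  0.0367] 0.049609105353370056 [-0.1  0.4  0.9] t 9.175
tip z percentiles [0.0695 0.0698 0.0709 0.0728]
```

The block is now square (78.0° against the rail at ~77.9°), with its front edge at y ≈ 81 mm. I'll keep pushing over the gap.

>>> {"api": "jog_arm", "payload": {
  "commands": [0.1,0,0,0,0,0,50,0.1,0,0,0,0,0,50,0.1,0,0,0,0,0,50,0.1,0,0,0,0,0,50,0.1,0,0,0,0,0,50,0.1,0,0,0,0,0,50,0.1,0,0,0,0,0,50,0.1,0,0,0,0,0,50,0.1,0,0,0,0,0,50,0.1,0,0,0,0,0,50,0.1,0,0,0,0,0,50,0.1,0,0,0,0,0,50,0,0,0,0,0,0,50]
}}

```text
t: 10.8
tool_pos: [0.5122, 0.0164, 0.0372]
tool_rot: [-2.441, -1.977, -0.001]
contact_force: [0.7, 0.5, 0.3]
opening: 0.0499
grip_force: 0.0
```

```bash
cat >> h.py <<'E'
def blk2():
    for n in ('wrist','top','scene'):
        p=cloud(eyes.get_image(n)); q=p.reshape(-1,3); s=q[:,:2]-PL; a=np.stack([s@ex,s@ey],1)
        m=(a[:,0]>-.12)&(a[:,0]<.06)&(a[:,1]>.03)&(a[:,1]<.2)&(q[:,2]>.08)&(q[:,2]<.0925)
        rm=(np.abs(a[:,0])<.12)&(a[:,1]>.09)&(a[:,1]<.16)&(q[:,2]>.05)&(q[:,2]<.064)
        t=(a[:,0]>.03)&(a[:,0]<.09)&rm   # free end of rail
        f=lambda k:(np.percentile(a[k],[1,99],axis=0)*1000).round(1).tolist() if k.sum()>20 else None
        A=np.c_[q[m][:,:2],np.ones(m.sum())]; c=np.linalg.lstsq(A,q[m][:,2],rcond=None)[0] if m.sum()>20 else None
        r=cv2.minAreaRect((a[m]*1000).astype(np.float32)) if m.sum()>20 else None
        rr=cv2.minAreaRect((a[rm]*1000).astype(np.float32)) if rm.sum()>20 else None
        print(n,m.sum(),'block',f(m),np.median(q[m][:,2]).round(4),'tilt',c[:2].round(3),r,'| rail free end',f(t),rr)
E
python3 -c "
from h import *
delta(st(-.026,.069),.037,77.9)
blk2(); tips()"
```

```text
t 10.8 pos [0.5122 0.0164 0.0372] stand [-0.0283  0.0607] F [0.7 0.5 0.3] q [-0.11 -0.05  2.01  0.    1.19  0.1 ]
turn units [ 0.001 -0.005  0.017] | shift units now [0.14 0.04 0.  ] | after turn [0.14 0.04 0.  ]
wrist 48918 block [[-78.2, 68.6], [9.2, 152.4]] 0.0877 tilt [-0.001  0.002] ((-34.472076416015625, 101.96395111083984), (90.07691192626953, 102.641357421875), 0.020850466564297676) | rail free end [[30.6, 105.3], [89.5, 138.4]] ((-0.166900634765625, 122.12085723876953), (34.14786148071289, 200.88314819335938), 89.73934936523438)
top 282 block [[-79.9, 73.8], [-7.2, 150.4]] 0.088 tilt [ 0.007 -0.01 ] ((-37.626197814941406, 115.45449829101562), (78.48822784423828, 77.562255859375), 6.98994779586792) | rail free end None ((0.5131759643554688, 125.61978149414062), (34.40439224243164, 199.6750030517578), 86.1577377319336)
scene 455 block [[-76.9, 52.2], [13.2, 153.3]] 0.0874 tilt [-0.005  0.01 ] ((-32.808528900146484, 102.86698150634766), (93.80587005615234, 103.87908172607422), 1.0882865190505981) | rail free end [[31.4, 104.8], [89.2, 139.6]] ((53.140560150146484, 127.74335479736328), (96.12699127197266, 59.574520111083984), 6.699260234832764)
[0.5121 0.0158 0.0373] 0.04992892972171315 [-0.6  0.3  0.2] t 11.0
tip z percentiles [0.0698 0.0704 0.0712 0.0731]
```

>>> {"api": "jog_arm", "payload": {
  "commands": [0.05,0,0,0,0,0,50,0.05,0,0,0,0,0,50,0.04,0,0,0,0,0,50,0,0,0,0,0,0,50,0,0,0,0,0,0,50]
}}

```text
t: 11.62
tool_pos: [0.5137, 0.0243, 0.0371]
tool_rot: [-2.442, -1.976, -0.0]
contact_force: [-0.7, 0.2, -0.1]
opening: 0.0503
grip_force: 0.0
```

```bash
python3 -c "
from h import *
delta(st(-.026,.069),.037,77.9)
blk2()"
```

```text
t 11.625 pos [0.5137 0.0243 0.0371] stand [-0.0285  0.0688] F [-0.7  0.2 -0.1] q [-0.1  -0.05  2.    0.    1.19  0.11]
turn units [-0.001 -0.004  0.012] | shift units now [0.   0.04 0.  ] | after turn [0.   0.04 0.  ]
wrist 48945 block [[-78.2, 76.6], [9.2, 160.1]] 0.0877 tilt [-0.001  0.001] ((-34.54088592529297, 109.50675964355469), (90.31395721435547, 102.89495849609375), 0.05783919617533684) | rail free end [[30.6, 105.4], [89.4, 138.5]] ((-0.1369781494140625, 122.04166412353516), (34.098934173583984, 200.8885498046875), 89.73176574707031)
top 255 block [[-79.3, 82.2], [-13.2, 157.9]] 0.0879 tilt [ 0.006 -0.   ] ((-44.60783767700195, 118.43849182128906), (79.2572250366211, 70.85771942138672), 89.90496063232422) | rail free end None ((8.581405639648438, 125.2247314453125), (33.598785400390625, 181.4486846923828), 86.09808349609375)
scene 444 block [[-76.6, 61.9], [13.0, 160.6]] 0.0876 tilt [0.003 0.011] ((-33.907249450683594, 110.78053283691406), (101.49385070800781, 95.33966064453125), 89.86473083496094) | rail free end [[31.0, 104.9], [88.3, 139.7]] ((55.9406623840332, 124.92810821533203), (93.69196319580078, 64.95409393310547), 0.7172671556472778)
```

The block rests on the rail at z 0.0877, level and square, about 1 mm from centred. I'll retreat, lift and turn for the bar.

>>> {"api": "jog_arm", "payload": {
  "commands": [-0.3,0,0,0,0,0,50,-0.4,0,0,0,0,0,50,0,0,-0.8,0,0,0,50,0,0,-0.8,0,0,0,50,0,0,-0.8,0,0,0,50,0,0,0,0,0,1,50,0,0,0,0,0,1,50,0,0,0,0,0,1,50,0,0,0,0,0,1,50,0,0,0,0,0,1,50,0,0,0,0,0,1,50,0,0,0,0,0,1,50,0,0,0,0,0,1,50,0,0,0,0,0,1,50,0,0,0,0,0,1,50,0,0,0,0,0,1,50,0,0,0,0,0,1,50,0,0,0,0,0,0.16,50,0,0,0,0,0,0,50]
}}

```text
t: 14.15
tool_pos: [0.5048, -0.0175, 0.1811]
tool_rot: [3.133, 0.228, -0.0]
contact_force: [0.7, -0.3, 0.2]
opening: 0.05
grip_force: 0.0
```

```bash
python3 -c "
from h import *
delta([.460,-.334],.14,8.2)"
```

```text
t 14.15 pos [ 0.5048 -0.0175  0.1811] stand [-0.0284  0.026 ] F [ 0.7 -0.3  0.2] q [-0.18 -0.23  1.91 -0.    1.46  1.24]
turn units [0.001 0.001 0.023] | shift units now [-1.5   5.11  0.68] | after turn [-1.49  5.11  0.68]
```

>>> {"api": "jog_arm", "payload": {
  "commands": [-0.31,0.64,0,0,0,0,50,-0.31,0.64,0,0,0,0,50,-0.31,0.64,0,0,0,0,50,-0.31,0.64,0,0,0,0,50,-0.31,0.64,0,0,0,0,50,-0.31,0.64,0,0,0,0,50,-0.31,0.64,0,0,0,0,50,-0.31,0.64,0,0,0,0,50,0,0,0,0,0,0,50,0,0,0,0,0,0,50]
}}

```text
t: 15.4
tool_pos: [0.402, -0.3421, 0.1809]
tool_rot: [-3.133, -0.228, 0.0]
contact_force: [-0.1, -0.6, 0.3]
opening: 0.05
grip_force: 0.0
```

```bash
python3 -c "
from h import *
d=eyes.get_image('wrist'); P=cloud(d)
print('foot',rect(P,.017,.026,.38,.55,-.42,-.26)); r=rect(P,.052,.062,.38,.55,-.42,-.26); print('lug',r)
delta(r[1]/1000,-.003,8.2)
d=eyes.get_image('top'); P=cloud(d); save(d,'t4.png')
q=P.reshape(-1,3); s=q[:,:2]-PL; a=np.stack([s@ex,s@ey],1)
# block vs rail in the same picture
m=(np.abs(a[:,0]+.035)<.06)&(a[:,1]>.06)&(a[:,1]<.19)&(q[:,2]>.08)&(q[:,2]<.095); print(cv2.minAreaRect((a[m]*1000).astype(np.float32)), q[m][:,2].mean())
m=(np.abs(a[:,0]-.06)<.038)&(a[:,1]>.09)&(a[:,1]<.16)&(q[:,2]>.05)&(q[:,2]<.064); print(cv2.minAreaRect((a[m]*1000).astype(np.float32)), q[m][:,2].mean())
"
```

```text
foot (2382, array([ 459.5, -333. ]), array([98.7, 34. ]), 8.52, np.float64(0.0218))
lug (859, array([ 459.5, -333.5]), array([59.4, 11.4]), 8.08, np.float64(0.0577))
t 15.45 pos [ 0.4022 -0.3417  0.181 ] stand [-0.0607 -0.3125] F [-0.   0.5 -0.4] q [-0.85 -0.17  1.86  0.    1.45  0.58]
turn units [-0.006 -0.     0.027] | shift units now [0.96 0.   3.07] | after turn [0.96 0.   3.07]
((-35.60173797607422, 118.47676086425781), (79.45736694335938, 90.19364166259766), 89.98844146728516) 0.08765936730019196
((59.99275588989258, 119.63252258300781), (33.8799934387207, 75.22151184082031), 89.606201171875) 0.057706047588939095
```

View pics/t4.png

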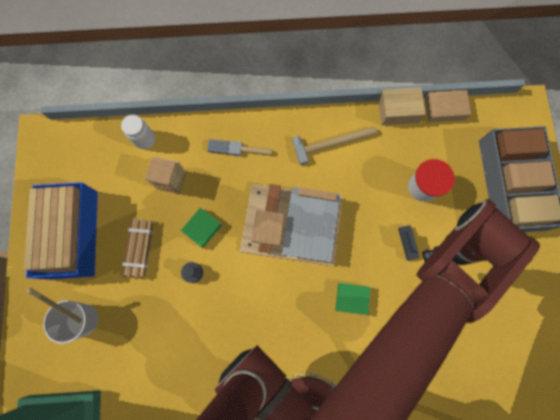

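The top view shows the block sitting squarely on the rail at px (268,229), 1.1 mm off centre. Next I grasp the bar's lug.

>>> {"api": "jog_arm", "payload": {
  "commands": [0.48,0,0,0,0,0,50,0.48,0,0,0,0,0,50,0,0,0.6,0,0,0,50,0,0,0.6,0,0,0,50,0,0,0.6,0,0,0,50,0,0,0.5,0,0,0,50,0,0,0.4,0,0,0,50,0,0,0.2,0,0,0,50,0,0,0.17,0,0,0,50,0,0,0,0,0,0,50],
  "newtons": 60
}}

```text
t: 16.75
tool_pos: [0.4591, -0.3338, -0.0032]
tool_rot: [-3.133, -0.228, 0.0]
contact_force: [0.7, -0.3, 0.2]
opening: 0.05
grip_force: 0.0
```

```bash
python3 -c "
from h import *
delta([.4595,-.3333],-.003,8.2)
d=eyes.get_image('wrist');save(d,'w5.png'); P=cloud(d); r=rect(P,.052,.062,.38,.55,-.42,-.26); print('lug',r); 
print(P[240:300:6,222,2].round(3),P[240:300:6,335,2].round(3))"
```

```text
t 16.75 pos [ 0.4591 -0.3338 -0.0032] stand [-0.0068 -0.2929] F [ 0.7 -0.3  0.2] q [-0.76  0.14  1.89  0.    1.11  0.67]
turn units [-0.004  0.003  0.022] | shift units now [ 0.01 -0.01 -0.  ] | after turn [ 0.01 -0.01 -0.  ]
lug (4994, array([ 462.9, -329.7]), array([62.8, 52.3]), 63.02, np.float64(0.0574))
[-0.     0.033  0.034  0.033  0.036  0.036  0.036  0.037  0.037  0.039] [-0.     0.033  0.039  0.048    nan  0.048  0.05   0.051  0.05   0.051]
```

View pics/w5.png

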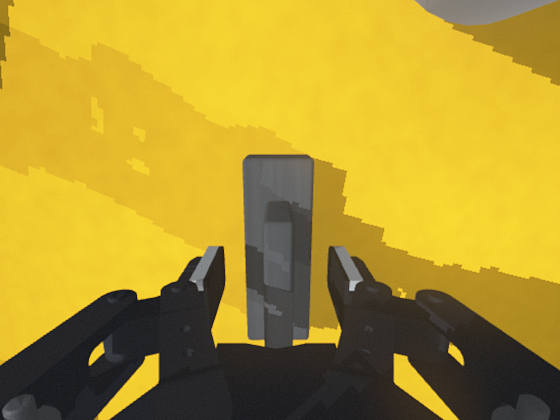

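The lug is centred between the pads (px ~(279,255)) and aligned. I'll close and lift.

>>> {"api": "jog_arm", "payload": {
  "commands": [0,0,0,0,0,0,5,0,0,0,0,0,0,5,0,0,0,0,0,0,5,0,0,0,0,0,0,5,0,0,0,0,0,0,5,0,0,0,0,0,0,5,0,0,-0.1,0,0,0,5,0,0,-0.5,0,0,0,5,0,0,-0.8,0,0,0,5,0,0,-0.8,0,0,0,5,0,0,-0.8,0,0,0,5,0,0,0,0,0,0,5,0,0,0,0,0,0,5],
  "newtons": 60
}}

```text
t: 18.42
tool_pos: [0.4574, -0.3325, 0.1728]
tool_rot: [-3.128, -0.227, 0.007]
contact_force: [0.1, 0.1, -8.2]
opening: 0.0111
grip_force: 59.5
```

```bash
python3 -c "
from h import *
o=ctrl.get_obs(); print(o['opening'],o['grip_force'],o['contact_force'])
d=eyes.get_image('wrist'); P=cloud(d); M=R.from_rotvec(o['tool_rot']).as_matrix(); q=(P-o['tool_pos'])@M
m=(np.abs(q[...,0])<.07)&(np.abs(q[...,1])<.03)&(q[...,2]<-.015)&(q[...,2]>-.033); a=q[m]
print('foot top in tool',cv2.minAreaRect((a[:,:2]*1000).astype(np.float32)),np.median(a[:,2]), (np.percentile(a,[1,99],axis=0)*1000).round(1).tolist())
# target: block centre on rail
delta(st(-.0355,.1205),.181,-12.1)"
```

```text
0.011059105739167557 59.456747174263 [ 0.05712341  0.07700161 -8.15429734]
foot top in tool ((0.7029151916503906, -1.4779624938964844), (99.68611907958984, 34.21528244018555), 0.0222223699092865) -0.023906089312505315 [[-45.4, -18.0, -29.2], [50.4, 15.2, -17.7]]
t 18.475 pos [ 0.4571 -0.3322  0.172 ] stand [-0.0091 -0.2917] F [-0.5 -0.1 -9. ] q [-0.76 -0.06  1.78  0.    1.43  0.67]
turn units [-0.054  0.059  3.56 ] | shift units now [ 1.98 -6.59 -0.12] | after turn [-0.44 -6.87 -0.15]
```

The bar is held. I'll turn it to the rail and carry it over.

>>> {"api": "jog_arm", "payload": {
  "commands": [0,0,0,0,0,0.9,5,0,0,0,0,0,0.9,5,0,0,0,0,0,0.9,5,0,0,0,0,0,0.86,5,-0.04,-0.69,0,0,0,0,5,-0.04,-0.69,0,0,0,0,5,-0.04,-0.69,0,0,0,0,5,-0.04,-0.69,0,0,0,0,5,-0.04,-0.69,0,0,0,0,5,-0.04,-0.69,0,0,0,0,5,-0.04,-0.69,0,0,0,0,5,-0.04,-0.69,0,0,0,0,5,-0.04,-0.69,0,0,0,0,5,-0.04,-0.66,0,0,0,0,5,0,0,0,0,0,0,5,0,0,0,0,0,0,5,0,0,0,0,0,0,5]
}}

```text
t: 20.6
tool_pos: [0.5213, 0.073, 0.1755]
tool_rot: [3.123, -0.333, -0.004]
contact_force: [0.8, 0.2, -7.3]
opening: 0.011
grip_force: 61.1
```

```bash
python3 -c "
from h import *
o=ctrl.get_obs()
d=eyes.get_image('wrist'); save(d,'w6.png'); P=cloud(d); M=R.from_rotvec(o['tool_rot']).as_matrix(); q=(P-o['tool_pos'])@M
m=(np.abs(q[...,0])<.07)&(np.abs(q[...,1])<.03)&(q[...,2]<-.008)&(q[...,2]>-.033); a=q[m]
print('foot',cv2.minAreaRect((a[:,:2]*1000).astype(np.float32)),np.median(a[:,2]))
f=m&(q[...,0]>.033); c=np.linalg.lstsq(np.c_[q[f][:,:2],np.ones(f.sum())],q[f][:,2],rcond=None)[0]; print('plane slope',c.round(4),np.median(q[f],0))
qw=P.reshape(-1,3); s=qw[:,:2]-PL; b=np.stack([s@ex,s@ey],1)
k=(qw[:,2]>.08)&(qw[:,2]<.093)&(np.abs(b[:,0]+.0355)<.07)&(np.abs(b[:,1]-.12)<.06); print('block in view',k.sum(),np.percentile(b[k],[1,99],axis=0).round(4).tolist())
k=(qw[:,2]>.05)&(qw[:,2]<.064)&(b[:,0]>.03)&(b[:,0]<.09)&(np.abs(b[:,1]-.12)<.03); print('rail',np.percentile(b[k],[1,99],axis=0).round(4).tolist())
delta(st(-.0355,.1205),.085,-12.1)"
```

```text
foot ((0.4601249694824219, -1.52142333984375), (99.28076171875, 34.28651809692383), 0.10610983520746231) -0.02394269854434063
plane slope [ 0.1564 -0.0015 -0.03  ] [ 0.04223493 -0.00124922 -0.02385879]
block in view 2488 [[-0.0779, 0.0821], [0.0099, 0.1609]]
rail [[0.0306, 0.1058], [0.0897, 0.1389]]
t 20.65 pos [0.5215 0.073  0.1759] stand [-0.031  0.118] F [-0.2 -0.2 -6.4] q [-0.   -0.17  1.87 -0.    1.44  1.78]
turn units [ 0.005  0.015 -0.014] | shift units now [-0.07 -0.04  1.52] | after turn [-0.07 -0.04  1.52]
```

View pics/w6.png

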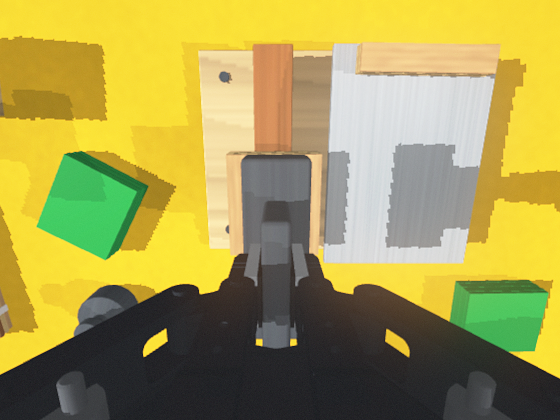

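The bar sits centred over the block in view (px ~(276,190)). I still need to know if it has tilted in the grip, so I'll check its pitch.

```bash
python3 -c "
from h import *
o=ctrl.get_obs()
d=eyes.get_image('wrist'); P=cloud(d); M=R.from_rotvec(o['tool_rot']).as_matrix(); q=(P-o['tool_pos'])@M
for nm,lo,hi,yl in (('foot',-.04,-.003,(.009,.017)),('lug',-.075,-.04,(0,.005))):
  m=(q[...,2]>lo)&(q[...,2]<hi)&(np.abs(q[...,1]+.001)<yl[1])&(np.abs(q[...,1]+.001)>=yl[0])
  for x in range(-52,54,6):
    k=m&(q[...,0]*1000>=x)&(q[...,0]*1000<x+6)
    if k.sum()>3: print(nm,x+3,k.sum(),np.percentile(q[k][:,2]*1000,[10,50,90]).round(1))
"
```

```text
foot -49 34 [-24.7 -24.2 -23.4]
foot -43 47 [-24.8 -24.1 -23.6]
foot -1 4 [-23.7 -23.4 -23.1]
foot 5 216 [-38.8 -24.4 -23.3]
foot 11 419 [-36.6 -24.2 -23.3]
foot 17 352 [-24.8 -24.1 -23.3]
foot 23 370 [-24.9 -24.1 -23.3]
foot 29 374 [-24.7 -24.  -23.2]
foot 35 378 [-24.8 -24.  -23.2]
foot 41 380 [-24.7 -23.9 -23.1]
foot 47 497 [-24.6 -23.6 -16.5]
foot 53 14 [-22.9 -17.9  -9.3]
lug -25 161 [-60.8 -60.  -59.4]
lug -19 292 [-60.8 -60.2 -59.5]
lug -13 306 [-60.9 -60.1 -59.4]
lug -7 313 [-60.9 -60.1 -59.3]
lug -1 328 [-60.8 -60.1 -59.4]
lug 5 340 [-60.8 -60.  -59.3]
lug 11 368 [-60.8 -60.1 -59.3]
lug 17 374 [-60.8 -60.  -59.3]
lug 23 383 [-60.7 -60.  -59.3]
lug 29 604 [-60.4 -57.6 -44.1]
```

It is level. I'll lower it onto the block with small corrections.

>>> {"api": "jog_arm", "payload": {
  "commands": [-0.07,-0.03,0,0,0,0,5,0,0,0.5,0,0,0,5,0,0,0.5,0,0,0,5,0,0,0.3,0,0,0,5,0,0,0.1,0,0,0,5,0,0,0.04,0,0,0,5,0,0,0,0,0,0,5,0,0,0,0,0,0,5]
}}

```text
t: 21.7
tool_pos: [0.5191, 0.0766, 0.0917]
tool_rot: [-3.124, 0.331, -0.003]
contact_force: [0.6, 0.5, -6.9]
opening: 0.0112
grip_force: 61.0
```

```bash
python3 -c "
from h import *
delta(st(-.0345,.1195),.0855,-12.1)"
```

```text
t 21.7 pos [0.5191 0.0766 0.0917] stand [-0.0341  0.121 ] F [ 0.6  0.5 -6.9] q [ 0.   -0.09  1.95  0.    1.29  1.79]
turn units [-0.005 -0.019 -0.   ] | shift units now [-0.01  0.03  0.1 ] | after turn [-0.01  0.03  0.1 ]
```

>>> {"api": "jog_arm", "payload": {
  "commands": [0,0.02,0.03,0,0,0,5,0,0,0.03,0,0,0,5,0,0,0.02,0,0,0,5,0,0,0.015,0,0,0,5,0,0,0,0,0,0,5,0,0,0,0,0,0,5]
}}

```text
t: 22.45
tool_pos: [0.5183, 0.0754, 0.0858]
tool_rot: [3.124, -0.331, 0.0]
contact_force: [-6.2, -1.1, 3.2]
opening: 0.0111
grip_force: 62.5
```

It is in contact and carrying weight. I'll relieve the press slightly, then open gently and rise.

>>> {"api": "jog_arm", "payload": {
  "commands": [0,0,-0.01,0,0,0,5,0,0,0,0,0,0,14,0,0,0,0,0,0,20,0,0,0,0,0,0,30,0,0,0,0,0,0,36,0,0,0,0,0,0,36,0,0,-0.3,0,0,0,36,0,0,-0.7,0,0,0,36,0,0,-0.8,0,0,0,36,0,0,-0.8,0,0,0,36,0,0,0,0,0,0,36,0,0,0,0,0,0,36]
}}

```text
t: 23.95
tool_pos: [0.518, 0.0754, 0.242]
tool_rot: [-3.124, 0.331, -0.001]
contact_force: [0.5, 0.0, -0.9]
opening: 0.0363
grip_force: 0.0
```

```bash
python3 -c "
from h import *
o=ctrl.get_obs(); print(o['t'],o['tool_pos'],o['contact_force'],o['opening'])
for n in ('wrist','scene','top'):
  d=eyes.get_image(n); q=cloud(d).reshape(-1,3); s=q[:,:2]-PL; b=np.stack([s@ex,s@ey],1)*1000
  if n=='scene': cv2.imwrite('pics/s7.png',cv2.resize(d['image'][140:290,180:380,::-1],(800,600)))
  w=(np.abs(b[:,0]+35)<75)&(np.abs(b[:,1]-121)<65)
  for nm,lo,hi,k in (('block',.083,.093,w),('foot',.105,.114,w),('lug',.14,.15,w),('rail',.053,.063,(b[:,0]>25)&(b[:,0]<95)&(np.abs(b[:,1]-121)<28))):
    m=k&(q[:,2]>lo)&(q[:,2]<hi)
    if m.sum()>15: r=cv2.minAreaRect(b[m].astype(np.float32)); print(n,nm,m.sum(),np.round(r[0],1),np.round(r[1],1),round(r[2],2),q[m][:,2].mean().round(4))
"
```

```text
23.95 [0.51803466 0.07537367 0.24204685] [ 0.52413783  0.00590206 -0.87323795] 0.036275793287129224
wrist block 3312 [-34.6 121.6] [88.9 79.3] 0.02 0.0878
wrist foot 2355 [-35.1 121.4] [ 34.  100.2] 89.99 0.1099
wrist lug 912 [-34.8 121.4] [59.7 11.9] 0.22 0.1457
wrist rail 2166 [ 60.2 122.5] [34.  69.4] 89.91 0.0579
scene block 324 [-31.8 121.2] [81.2 95.4] 89.65 0.0874
scene foot 153 [-31.7 120.2] [100.1  34.1] 1.36 0.1097
scene lug 67 [-33.  121.5] [13.1 62.3] 88.8 0.1454
scene rail 207 [ 59.4 122. ] [35.4 68.8] 89.3 0.0579
top block 322 [-35.9 119.7] [63.8 85.2] 10.72 0.0878
top foot 155 [-44.  118.6] [60.5 34.3] 0.35 0.11
top lug 81 [-41.3 118.5] [12.2 48.2] 89.67 0.1455
```

View pics/s7.png

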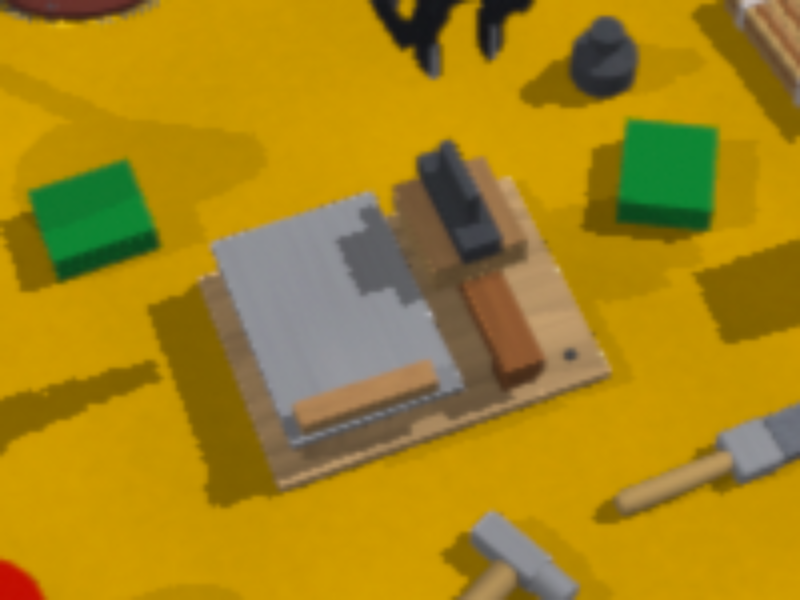

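The crop shows the bar upright on the block at about (458,200), lengthwise over the rail. The block is about 1 mm off the rail's centre, the bar is within 0.5 mm of the block's centre, and the gripper is well clear. I'm handing in.

```bash
python3 -c "
from h import *
print(job.finish_job())"
```

```text
the job is handed in; nothing more can be done
None
```

The job is handed in: the block rests on the rail alone, square and about 1 mm off centre, with the bar weight upright on its middle along the rail and the gripper clear, after about 24 s.

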